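Sort flat dies by drag and shut the polished one in its case

ROBOT

A 6-joint arm with a two-finger parallel gripper is mounted at the origin on a cart in front of the work surface, level with it; the furniture and walls round the work are solid. World frame = base frame: x ahead of the robot, y to its left, z up, the work surface at z = 0. Lengths are in mm, angles in rad, forces in N, time in s.
With the tool pointing down it reaches from about 350 to 975 mm from the base axis. Payload 4.9 kg.
Tool frame: the origin (TCP) lies midway between the tips of the shut fingers; the grasp point (between the pads) lies 19 mm behind it; z points along the fingers, y is the line along which they close (so a half turn about z gives the same grasp; the last joint's range is limited). The gripper opens to 85 mm and grips with 20 to 120 N. Pads are 22 mm wide; open, the fingers measure 114 mm over their backs; the gripper's body (76 mm by 85 mm) begins 54 mm behind the grasp point. The pads swing forward as they close: fully open they stand 13 mm farther back than shut.
Start: joints at [-1.409, 0.053, 1.613, -0, 1.476, -0.119], TCP at [173.198, -600.503, 195.704] pointing down, gripper open.
Joint ranges: [-3.01, 3.01], [-1.01, 2.22], [0.06, 2.58], [-1.02, 4.17], [0.09, 2.62], [-3.14, 3.14]. Speed limits (rad/s): [2.57, 2.57, 3.14, 3.14, 3.14, 3.14].

INTERFACE

Orientations are given as a unit quaternion [x, y, z, w].
In Python, from cell import state, grab_frame, camera_info, hand_in gives the robot as it stands. The module is installed in compiled form; this text tells all that it offers.
- The arm moves only by the tool move_arm, never from a script. Its arguments are lists of equal length, an entry for each row: "travel": the shift along the tool's x, y, z scaled (see below), a list of three; "dr": the turn, a rotation vector about the tool's x, y, z scaled (see below), a list of three; "fingers": the closure, from 0 (fully open) to 1 (shut). In form: {"travel": [[x, y, z], ...], "dr": [[ax, ay, az], ...], "fingers": [fingers, ...]}. A call has 1 to 10 rows; each row shifts and turns the commanded pose from where the row before left it, along the tool's axes as they then stand; what a row does not reach is not made up. The controller multiplies each number of a shift by 0.8 m and each number of a turn by pi/2 rad. A row lasts 1/8 s, in which the tool goes at most 62.5 mm and 10.7 degrees, less where a joint would pass 70% of its speed; a pose out of reach is approached as far as the arm can. A call with a number of a shift or a turn outside -1 to 1 is refused whole. A call with a gripper value outside its range is refused whole. The fingers move at their own pace and stop on an object; "force" is the grip in N (left out, the last holds). Time passes only in rows, so rows that do not move let the fingers close. It gives the time, the measured TCP pose, the force, the opening and the grip force at its end, in the units of the state.
- state(): the state, without advancing time (a new reading comes with each control period).
- grab_frame(name): name is "scene" or "top" or "wrist"; returns (picture, depth): 384x512x3 uint8, red, green, blue; 384x512 float32, mm along the optical axis (not along the pixel's ray), 0 where there is no reading.
- camera_info(name): a dict with "fx", "fy", "cx", "cy" (pixels), "dist_coeffs" ([k1, k2, p1, p2, k3] as OpenCV has them; the pictures are not rectified), "R" (3x3) and "t" (3): a world point X has camera coordinates R X + t; the wrist camera has in their place "tool_from_camera" (4x4, takes a point from camera to tool coordinates, whose origin is the TCP and whose axes are the flange's). Camera axes: x right, y down, z forward; pixel columns grow to the right and rows downward; lengths in mm; the calibration is good to about 2 mm. A picture is of the moment at which its call begins: read the wrist's pose just before it. camera_info takes no time and is no camera call.
- hand_in(): hands the job in; it is judged then, once.
The state is a dict: "t": time; "joint_pos": joint angles; "qd": joint speeds; "tau": joint torques, N m; "position": TCP position; "ee_rot": TCP orientation; "wrist_force": force on the tool from outside, world axes, zero at the start; "torque": the same for the moment, N m; "opening": opening from 0.0 (shut) to 1.0 (fully open); "grip_force": force on a finger pad.
Only numpy, scipy, OpenCV 4.12 (cv2) and the standard library are available. Lean on these libraries where they do the work, as an engineer would, in place of code of your own. Each camera call takes 0.05 s, during which the arm holds its last target. There are 200 camera calls.

TASK

Two look-alike steel dies with wooden grips stand on the white ceramic board; one has a polished underside, the other is still rough. Slide each one, in turn, a good 5 cm along the board from where it stands (not back again) to feel which drags more, then set the smooth one upright in the wooden case and shut its lid fully, and set the rough one upright on the middle of the square steel bench block. Do not tip the dies over or shift the other things lying about.

Things in the scene. Friction and masses are not known exactly. Their poses are not given: they have to be found in the camera images.
- die_a: flat die a, twin in looks of die b: steel base 70 (x) x 50 (y) x 16 mm, lowest 3 mm set in 2 mm; on it a dark wooden grip rib 58 (x) x 24 (y) mm, up to 46 mm above the underside; 0.75 kg. One die has a polished sole, one a rough one, in either place: pushed by its end along the board the polished one resists with 0.5 to 1 N, the rough one with 5 to 8 N. Origin at centre of underside, z up
- die_b: flat die b, twin in looks of die a: steel base 70 (x) x 50 (y) x 16 mm, lowest 3 mm set in 2 mm; on it a dark wooden grip rib 58 (x) x 24 (y) mm, up to 46 mm above the underside; 0.75 kg. One die has a polished sole, one a rough one, in either place: pushed by its end along the board the polished one resists with 0.5 to 1 N, the rough one with 5 to 8 N. Origin at centre of underside, z up
- board: fixed white ceramic board, 150 (x, away from the robot) x 290 (y) mm, flat top 29 mm above the bench. The dies start on it toward its near edge, about 65 mm free ahead (+x) of each. Origin at the centre of its underside, z up
- case: fixed wooden case left or right of the board, outer 150 (x) x 120 (y) mm; open base 28 mm high, walls and floor 6 mm thick (inside 138 x 108 mm). Its lid, hinged on the rear (+x) edge, stands half open and leans over the inside, so a tool coming straight down meets it: reach in tilted from the front (-x) side. Origin at the centre of its underside, z up
- case_lid (a joint): lid angle, rad: 0 shut, at most 1.2, starts at 1.05 to 1.2; growing lifts its front edge. The lid is a shell 150 x 120 mm, 40 mm deep, walls 6 mm, 0.15 kg; its hinge is stiff: it stays where it is left and takes about 3 N at the front edge to push down
- case_hinge (a point): middle of the lid's hinge line, on the case's rear edge 75 mm behind (+x of) its centre, 28 mm above the bench; the hinge line runs along the case's y
- lid_top (a point): point on the lid's outer top face, mid-width, 20 mm from the front edge: in the lid's frame (the case's axes when shut, turned with the lid about y) 130 mm in front of the hinge and 40 mm above it. Turns with the lid
- bench_block: fixed square steel bench block with dark sides, 82 x 82 mm, flat top 34 mm above the bench, on the other side of the board from the case. Origin at the centre of its underside, z up
- flux_jar: bystander to leave alone: white jar with a yellow lid, 46 mm wide, 41 mm high, behind the board
- wax_block: bystander to leave alone: green wax block 61 x 32 x 18 mm, at the left edge of the bench
- tweezers: bystander to leave alone: steel tweezers, 130 mm long, 15 wide, 8 high, lying along x on the board between the dies

How it is judged (in metres and radians):
On the way, in this order (a step that is already met when the one before it is completed fails the run):
1. one of the dies is slid along the board, more than 2 cm from its start (((distance of die_a from where it was at the start of the episode above 0.02 m and linear speed of die_a above 0.003 m/s and contact force between die_a and board above 1 N and angle between die_a's own z axis and vertical below 0.15 rad) or (distance of die_b from where it was at the start of the episode above 0.02 m and linear speed of die_b above 0.003 m/s and contact force between die_b and board above 1 N and angle between die_b's own z axis and vertical below 0.15 rad))), for 0.05 s.
2. the other die too is slid along the board, more than 2 cm from its start, while the first is away from its own start (((distance of each of die_a, die_b from where it was at the start of the episode above 0.02 m and linear speed of die_a above 0.003 m/s and contact force between die_a and board above 1 N and angle between die_a's own z axis and vertical below 0.15 rad) or (distance of each of die_b, die_a from where it was at the start of the episode above 0.02 m and linear speed of die_b above 0.003 m/s and contact force between die_b and board above 1 N and angle between die_b's own z axis and vertical below 0.15 rad))), for 0.05 s.
At the end, for the whole second after the job is handed in: Polished die upright on the case floor (within 45 mm of its centre along x, 40 mm along y), lid shut (under 0.05 rad); rough die upright on the bench block within 25 mm of its middle; both tilted under 0.1 rad, at rest and released (x of die_b in the frame of case between -0.045 and 0.045 m and y of die_b in the frame of case between -0.04 and 0.04 m and z of die_b in the frame of case between 0.002 and 0.012 m and angle between each of die_b, die_a's own z axis and vertical below 0.1 rad and linear speed of each of die_b, die_a below 0.01 m/s and not (contact force between the fingers and die_b above 0.05 N) and value of joint case_lid below 0.05 rad and horizontal distance between die_a and bench_block below 0.025 m and z of die_a in the frame of bench_block between 0.031 and 0.039 m and not (contact force between the fingers and die_a above 0.05 N)); the robot touches nothing.
It fails at once if a die is tipped over (more than 0.8 rad) (angle between any of die_a, die_b's own z axis and vertical above 0.8 rad).
It fails at once if the jar, the wax block or the tweezers is shifted by more than 25 mm (distance of any of flux_jar, wax_block, tweezers from where it was at the start of the episode above 0.025 m).
It also fails if it takes over 72 s, if anything falls off the work surface, if the arm or the gripper's body presses on something with over 40 N, if the wrist force passes 120 N, or if a joint passes its speed limit or range.

## Working session

There is one attempt and no reset: what is moved stays moved. The work goes in short steps, Python scripts to look and compute and a tool call to move; the robot and the scene stay as the last step left them, time stands still between calls to the robot, and variables do not carry over. Pictures are saved under pics/ and viewed, at most 10 in all, crops included, and the job is handed in when it is done.

Besides the shell and the picture viewer there is one more tool, called after "Request:" by a JSON object that holds its "op" and its "data", one argument or row to a line. move_arm: Moves the arm, as the interface text tells. Shifts and turns lie within -1 to 1; 1 stands for 0.8 m of shift or pi/2 rad of turn. Its arguments: {"type":"object","properties":{"travel":{"type":"array","items":{"type":"array","items":{"type":"number","minimum":-1,"maximum":1}}},"dr":{"type":"array","items":{"type":"array","items":{"type":"number","minimum":-1,"maximum":1}}},"fingers":{"type":"array","items":{"type":"number"}},"force":{"type":"number"}},"required":["travel","dr","fingers"]}

```bash
mkdir -p pics; ls
python3 - <<'E'
from cell import *
import cv2,numpy as np
s=state();print(s)
ims=[]
for n in("scene","top"):
    p,d=grab_frame(n);np.savez(f'pics/{n}.npz',p=p,d=d);ims.append(p[:,:,::-1])
    cv2.imwrite(f'pics/{n}0.png',p[:,:,::-1]);i=camera_info(n);print(n,i)
print(camera_info("wrist"))
E
```

```text
pics
{'t': 0.0, 'joint_pos': array([-1.40902037e+00,  5.33814075e-02,  1.61433929e+00, -1.38902357e-05,
        1.47602026e+00, -1.18980008e-01]), 'qd': array([-0.00280139,  0.00091625,  0.00046204, -0.0017393 , -0.00049675,
       -0.00022816]), 'tau': array([ 7.81896506e-04, -3.93678296e+01, -3.70175064e+01, -3.86977251e-05,
        6.99349330e-03,  3.57661687e-07]), 'position': array([ 173.06691508, -599.80608683,  194.42085091]), 'ee_rot': array([ 9.90162517e-01,  1.39917964e-01, -2.98945198e-05, -1.07375548e-03]), 'wrist_force': array([0.33959004, 0.18293993, 0.3170575 ]), 'torque': array([ 0.03148636, -0.06119324, -0.02256936]), 'grip_force': 0.0, 'opening': 1.0008212446665343}
scene {'fx': 445.8256622095153, 'fy': 445.8256622095153, 'cx': 262.8472540000222, 'cy': 187.01173686853022, 'dist_coeffs': array([-0.02915076,  0.        ,  0.        ,  0.        ,  0.        ]), 'R': array([[-0.84915458, -0.52810704,  0.00628213],
       [-0.34669254,  0.54840229, -0.7609594 ],
       [ 0.39842288, -0.64835013, -0.64876908]]), 't': array([561.35550054, 242.22036636, 923.10531248])}
top
[... 254 characters left out ...]
-0.99055456, -0.02645192, -0.13454352],
       [ 0.13502121, -0.0171803 , -0.99069375]]), 't': array([  35.78563087,  630.40871288, 1117.35112365])}
{'fx': 271.73304717218167, 'fy': 271.73304717218167, 'cx': 257.427780128616, 'cy': 187.885390029726, 'dist_coeffs': array([-0.05818996,  0.        ,  0.        ,  0.        ,  0.        ]), 'tool_from_camera': array([[-3.87553754e-04, -9.63405332e-01, -2.68048532e-01,
         6.83736537e+01],
       [ 9.99999585e-01, -1.52260049e-04, -8.98588958e-04,
         1.42327998e+00],
       [ 8.24892311e-04, -2.68048769e-01,  9.63404991e-01,
        -1.78375537e+02],
       [ 0.00000000e+00,  0.00000000e+00,  0.00000000e+00,
         1.00000000e+00]])}
```

View pics/top0.png

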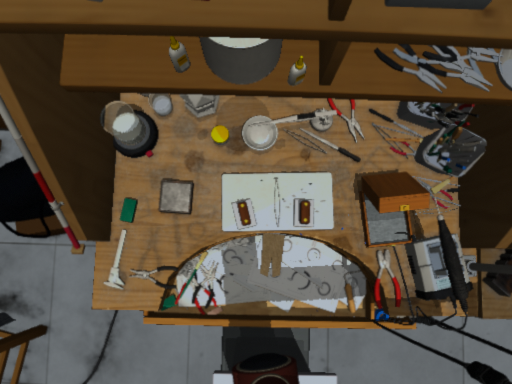

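View pics/scene0.png

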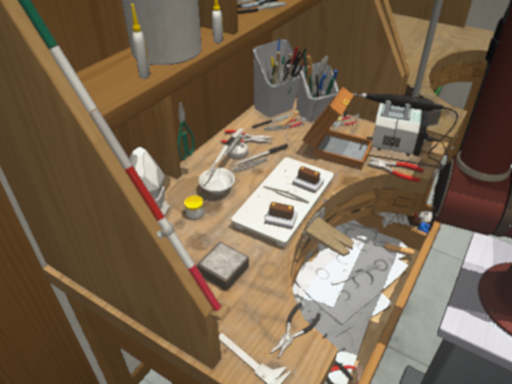

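The top view shows the board at px (222–333, 172–231). The dies are at (244,213) and (304,211), with the tweezers between them at (277,200). The block is at (177,196), and the case at about (385,215) with its lid leaning over. The jar is at (220,134) and the wax at (129,210).

```bash
cat > h.py <<'E'
from cell import *
import cv2,numpy as np
from scipy.spatial.transform import Rotation as Ro
def pose(n):
    i=camera_info(n);K=np.array([[i['fx'],0,i['cx']],[0,i['fy'],i['cy']],[0,0,1]])
    if n!='wrist': R=i['R'];return K,i['dist_coeffs'],R.T,-R.T@i['t']
    s=state();T=i['tool_from_camera'];Q=Ro.from_quat(s['ee_rot']).as_matrix()
    return K,i['dist_coeffs'],Q@T[:3,:3],Q@T[:3,3]+s['position']
def cloud(n):
    K,D,A,c=pose(n);p,d=grab_frame(n)
    v,u=np.mgrid[:384,:512]
    uv=cv2.undistortPoints(np.stack([u,v],-1).reshape(-1,1,2).astype(float),K,D).reshape(384,512,2)
    X=np.concatenate([uv,np.ones((384,512,1))],-1)*d[...,None]
    return p,d,X@A.T+c
def ray(n,px,z,P=None):
    K,D,A,c=P or pose(n)
    uv=cv2.undistortPoints(np.array(px,float).reshape(-1,1,2),K,D).reshape(-1,2)
    r=np.c_[uv,np.ones(len(uv))]@A.T
    return c+r*((z-c[2])/r[:,2])[:,None]
def rect(W,m,z=None):
    n,l,st,ce=cv2.connectedComponentsWithStats(m.astype(np.uint8))
    for k in range(1,n):
        if st[k,4]<25: continue
        Q=W[l==k];(c,s,a)=cv2.minAreaRect(Q[:,:2].astype(np.float32))
        print('px',ce[k].round(),'n',st[k,4],'c',np.round(c,1),'size',np.round(s,1),'ang',round(a,1),'z',np.median(Q[:,2]).round(1))
E
python3 - <<'E'
from h import *
p,d,W=cloud('top')
x,y,z=W[...,0],W[...,1],W[...,2]
roi=(x>300)&(x<800)&(y>-420)&(y<420)
v,u=np.mgrid[:384,:512]
b=(u>210)&(u<345)&(v>165)&(v<240)
print('board');rect(W,b&(z>22)&(z<35));print('base');rect(W,b&(z>39)&(z<52));print('rib');rect(W,b&(z>65));print('die all');rect(W,b&(z>38))
print('block');rect(W,(u>150)&(u<205)&(v>170)&(v<225)&(z>26))
c=(u>350)&(u<420)&(v>165)&(v<255)
print('case');rect(W,c&(z>15));rect(W,c&(z>20)&(z<36));print('lid');rect(W,c&(z>60))
q=W[c&(z>60)];print(q[q[:,2].argmax()],np.c_[W[175:250:4,385].round(0),np.arange(175,250,4)].tolist())
print('jar etc');rect(W,(u>205)&(u<235)&(v>120)&(v<150)&(z>25));rect(W,(u>115)&(u<142)&(v>190)&(v<230)&(z>10));rect(W,(u>270)&(u<285)&(v>165)&(v<230)&(z>33))
cv2.imwrite('pics/crop.png',cv2.resize(p[150:260,150:440,::-1],None,fx=2.7,fy=2.7,interpolation=cv2.INTER_CUBIC))
E
```

```text
board
px [277. 199.] n 5195 c [592.7   5.9] size [150.8 290.8] ang 2.4 z 29.1
base
px [244. 214.] n 309 c [556.2  91.1] size [70.  49.8] ang 14.2 z 44.7
px [303. 213.] n 303 c [563.1 -62. ] size [70.  49.7] ang 0.7 z 44.9
rib
px [243. 213.] n 221 c [528.8  84. ] size [114.8  23.8] ang 14.8 z 74.1
px [304. 212.] n 225 c [563.4 -61.3] size [58.  23.2] ang 0.5 z 74.1
die all
px [244. 214.] n 535 c [531.7  84.9] size [120.8  49.8] ang 14.2 z 47.1
px [303. 212.] n 541 c [542.2  -4.4] size [ 79.4 190.2] ang 19.8 z 47.4
block
px [175. 196.] n 990 c [566.5 185.4] size [277.6  98.9] ang 70.1 z 34.5
case
px [392. 202.] n 2595 c [ 574.2 -150.2] size [438.5 214. ] ang 88.6 z 115.9
px [386. 228.] n 375 c [ 557.6 -286.7] size [151.8 127.8] ang 6.4 z 27.2
lid
px [393. 192.] n 1835 c [ 578.  -127.1] size [108.5 436.5] ang 14.0 z 150.0
px [414. 248.] n 132 c [ 468.5 -142.1] size [ 31.7 426.4] ang 3.1 z 93.3
[ 472.73305535   71.63977134 1191.03337136] [[663.0, -270.0, 58.0, 175.0], [649.0, -262.0, 84.0, 179.0], [635.0, -254.0, 111.0, 183.0], [473.0, 72.0, 1191.0, 187.0], [610.0, -242.0, 151.0, 191.0], [598.0, -235.0, 172.0, 195.0], [588.0, -235.0, 174.0, 199.0], [579.0, -235.0, 171.0, 203.0], [571.0, -237.0, 165.0, 207.0], [562.0, -238.0, 161.0, 211.0], [564.0, -285.0, 5.0, 215.0], [553.0, -284.0, 9.0, 219.0], [543.0, -284.0, 8.0, 223.0], [532.0, -283.0, 12.0, 227.0], [522.0, -284.0, 6.0, 231.0], [511.0, -284.0, 7.0, 235.0], [501.0, -284.0, 5.0, 239.0], [490.0, -282.0, 12.0, 243.0], [480.0, -286.0, -2.0, 247.0]]
jar etc
px [219. 134.] n 254 c [765.  160.7] size [44.9 45. ] ang 45.5 z 41.0
px [128. 210.] n 299 c [525.1 240.3] size [352.  60.] ang 77.3 z 17.3
px [275. 197.] n 26 c [545.6  33.5] size [ 16.6 163.7] ang 68.1 z 35.7
```

View pics/crop.png

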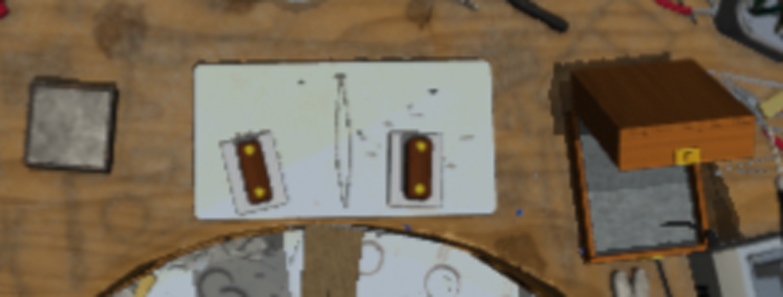

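The crop confirms the layout: the left die is turned about 14°, the right die is about square, and the case opening faces front with its lid leaning left-back. Zero-depth pixels spoiled some of the fits, so I'm refitting without them.

Run:
```python
from h import *
p,d,W=cloud('top')
x,y,z=W[...,0],W[...,1],W[...,2]
ok=(d>0)&(z<400)
v,u=np.mgrid[:384,:512]
b=(u>210)&(u<345)&(v>165)&(v<240)&ok
print('rib');rect(W,b&(z>65))
print('die all');rect(W,b&(z>38))
print('block');rect(W,ok&(u>150)&(u<205)&(v>170)&(v<225)&(z>31)&(z<40))
c=(u>350)&(u<420)&(v>165)&(v<255)&ok
print('case');rect(W,c&(z>20)&(z<36)&(y>-350))
q=W[c&(z>50)&(y>-360)];
print('lid');print(q[q[:,2].argmax()]); rect(W,c&(z>50)&(x>540)&(y>-380))
# lid top plane: pts
t=W[172:192,375:415].reshape(-1,3);t=t[(t[:,2]<200)&(t[:,2]>50)];cc=t.mean(0);U,S,V=np.linalg.svd(t-cc);print('plane',cc,V[2],S)
print('tw');rect(W,ok&(u>268)&(u<286)&(v>165)&(v<230)&(z>32.5)&(z<45)&(y<50)&(y>0))
rect(W,ok&(u>115)&(u<142)&(v>190)&(v<230)&(z>10)&(z<30))
# neighbourhood heights: things taller than 20 around case
for yy in range(-400,-180,20):
  print(yy,[int(z[ok&(abs(x-xx)<10)&(abs(y-yy)<10)].max(initial=-1)) for xx in range(400,700,20)])
```

```text
rib
px [243. 213.] n 221 c [555.9  91.2] size [57.5 23.7] ang 14.6 z 74.2
px [304. 212.] n 225 c [563.  -61.2] size [57.7 22.9] ang 0.6 z 74.4
die all
px [244. 214.] n 538 c [556.1  91.2] size [70.1 49.9] ang 14.7 z 47.5
px [303. 212.] n 539 c [563. -62.] size [69.8 49.7] ang 0.7 z 47.7
block
px [175. 196.] n 912 c [597.4 270.3] size [80.2 82.3] ang 87.6 z 34.5
case
px [385. 228.] n 371 c [ 555. -284.] size [152.8 122.4] ang 6.3 z 27.0
lid
[ 597.6937532  -287.68805275  183.11700121]
px [392. 192.] n 1922 c [ 616.7 -275.9] size [105.6 121.3] ang 7.4 z 145.1
plane [ 637.8015683  -278.46299591  107.88666304] [-0.86945722 -0.11274742 -0.48097002] [977.98988249 713.38722423  20.36450517]
tw
px [128. 210.] n 297 c [560.2 395.4] size [34.4 60.5] ang 80.9 z 17.3
-400 [171, 171, 171, 171, 171, 167, 157, 1, 3, 13, 2, 24, 28, 168, 147]
-380 [123, 163, 171, 169, 170, 169, 164, 161, 157, 12, -1, -1, 12, 166, 175]
-360 [115, 128, 122, 129, 159, 155, 158, 158, 158, 152, 152, -1, -1, 17, 104]
-340 [98, 102, 107, 115, 115, 116, 33, 32, 31, 172, 179, 164, 132, 94, 60]
-320 [10, 8, 11, 94, 100, 100, 17, 12, 157, 174, 182, 166, 135, 96, 59]
-300 [16, 14, 13, 13, 31, 31, 11, 10, 165, 175, 181, 164, 125, 91, 55]
-280 [3, 15, 18, 15, 31, 29, 11, 14, 172, 175, 183, 156, 123, 86, 53]
-260 [15, 14, 12, 13, 31, 11, 10, 10, 166, 177, 180, 153, 116, 81, 4]
-240 [-1, 2, 4, 4, 32, 30, 35, 28, 167, 177, 180, 149, 112, 79, 5]
-220 [-1, -1, 3, 2, 3, 29, 30, 31, 169, 180, 180, 144, 107, 69, 2]
-200 [-1, -1, -1, 0, 4, 2, 4, 1, 2, 2, 2, 3, 3, 3, 3]
```

```bash
cat >> h.py <<'E'
def ori(yaw,tilt=0):
    c,s=np.cos(np.radians([yaw,tilt])),np.sin(np.radians([yaw,tilt]))
    X=np.array([c[1]*c[0],c[1]*s[0],s[1]]);Z=np.array([s[1]*c[0],s[1]*s[0],-c[1]])
    return np.c_[X,np.cross(Z,X),Z]
def go(*wps):
    "waypoints (x,y,z,yaw,tilt): per leg tool-frame travel/800 (shift first, then turn) from measured pose"
    s=state();p=s['position'];Q=Ro.from_quat(s['ee_rot']).as_matrix()
    print('t',round(s['t'],2),'p',p.round(1),'F',s['wrist_force'].round(2),'open',round(s['opening'],3),'grip',round(s['grip_force'],1))
    for w in wps:
        T=ori(*w[3:]);d=Q.T@(np.array(w[:3])-p);r=Ro.from_matrix(Q.T@T).as_rotvec()
        print('travel',(d/800).round(4),'rows>=',np.ceil(np.linalg.norm(d)/55),'dr',(r/(np.pi/2)).round(4),'rows>=',np.ceil(np.degrees(np.linalg.norm(r))/9.5))
        p,Q=np.array(w[:3]),T
E
python3 -c "
from h import *
go((498,76,194,14.6,0),(498,76,60,14.6,0),(498,76,36,14.6,0))"
```

```text
t 0.2 p [ 173.1 -600.1  194.9] F [-0.3  -0.06 -0.61] open 1.0 grip 0.0
travel [ 0.6244 -0.6994  0.0021] rows>= 14.0 dr [-0.0008 -0.0001  0.0166] rows>= 1.0
travel [0.     0.     0.1675] rows>= 3.0 dr [0. 0. 0.] rows>= 0.0
travel [0.   0.   0.03] rows>= 1.0 dr [0. 0. 0.] rows>= 0.0
```

Request:
{"op": "move_arm", "data": {
  "travel": [
    [0.039,-0.0437,0],
    [0.039,-0.0437,0],
    [0.039,-0.0437,0],
    [0.039,-0.0437,0],
    [0.039,-0.0437,0],
    [0.039,-0.0437,0],
    [0.039,-0.0437,0],
    [0.039,-0.0437,0]
  ],
  "dr": [
    [0,0,0.0166],
    [0,0,0],
    [0,0,0],
    [0,0,0],
    [0,0,0],
    [0,0,0],
    [0,0,0],
    [0,0,0]
  ],
  "fingers": [1,1,1,1,1,1,1,1]
}}

```text
t: 1.2
position: [343.6, -265.0, 195.6]
ee_rot: [0.992, 0.127, 0.0, 0.0]
wrist_force: [-0.0, 0.2, 0.6]
opening: 0.005
grip_force: 0.0
```

Request:
{"op": "move_arm", "data": {
  "travel": [
    [0.039,-0.0437,0],
    [0.039,-0.0437,0],
    [0.039,-0.0437,0],
    [0.039,-0.0437,0],
    [0.039,-0.0437,0],
    [0.039,-0.0437,0],
    [0.039,-0.0437,0],
    [0.039,-0.0437,0],
    [0,0,0],
    [0,0,0]
  ],
  "dr": [
    [0,0,0],
    [0,0,0],
    [0,0,0],
    [0,0,0],
    [0,0,0],
    [0,0,0],
    [0,0,0],
    [0,0,0],
    [0,0,0],
    [0,0,0]
  ],
  "fingers": [1,1,1,1,1,1,1,1,1,1]
}}

```text
t: 2.45
position: [514.0, 67.0, 195.4]
ee_rot: [0.992, 0.127, -0.0, 0.0]
wrist_force: [0.6, -0.0, 0.2]
opening: 0.002
grip_force: 0.0
```

```bash
python3 -c "
from h import *
go((498,76,60,14.6,0),(498,76,36,14.6,0))
p,d,W=cloud('wrist');cv2.imwrite('pics/w1.png',p[:,:,::-1])
z=W[...,2];ok=(d>0)
rect(W,ok&(z>66)&(z<82)&(W[...,0]<640)&(W[...,0]>500))"
```

```text
t 2.45 p [514.   67.  195.4] F [ 0.6  -0.04  0.16] open 0.002 grip 0.0
travel [-0.0163 -0.0159  0.1693] rows>= 3.0 dr [0.0001 0.0005 0.0002] rows>= 1.0
travel [0.   0.   0.03] rows>= 1.0 dr [0. 0. 0.] rows>= 0.0
px [247. 132.] n 1118 c [556.7  89.4] size [56.6 23.2] ang 14.6 z 74.8
px [378. 160.] n 1082 c [563.9 -63.4] size [24.  57.5] ang 89.8 z 74.6
px [510. 155.] n 68 c [ 614.8 -217.8] size [22.7  3.1] ang 8.0 z 69.4
```

Request:
{"op": "move_arm", "data": {
  "travel": [
    [-0.0163,-0.0159,0],
    [0,0,0.056],
    [0,0,0.056],
    [0,0,0.057],
    [0,0,0.03],
    [0,0,0]
  ],
  "dr": [
    [0,0,0],
    [0,0,0],
    [0,0,0],
    [0,0,0],
    [0,0,0],
    [0,0,0]
  ],
  "fingers": [1,1,1,1,1,1]
}}

```text
t: 3.25
position: [495.4, 75.9, 34.4]
ee_rot: [0.992, 0.127, -0.003, -0.0]
wrist_force: [-0.2, 0.4, 0.6]
opening: -0.001
grip_force: 0.0
```

Request:
{"op": "move_arm", "data": {
  "travel": [
    [0.006,0,0],
    [0.006,0,0],
    [0.006,0,0],
    [0.006,0,0],
    [0.006,0,0],
    [0.006,0,0],
    [0.006,0,0]
  ],
  "dr": [
    [0,0,0],
    [0,0,0],
    [0,0,0],
    [0,0,0],
    [0,0,0],
    [0,0,0],
    [0,0,0]
  ],
  "fingers": [1,1,1,1,1,1,1]
}}

```text
t: 4.12
position: [528.5, 84.1, 36.7]
ee_rot: [0.992, 0.127, -0.004, 0.0]
wrist_force: [-10.2, -1.9, 10.0]
opening: 0.003
grip_force: 7.7
```

Request:
{"op": "move_arm", "data": {
  "travel": [
    [0.006,0,0],
    [0.006,0,0],
    [0.006,0,0]
  ],
  "dr": [
    [0,0,0],
    [0,0,0],
    [0,0,0]
  ],
  "fingers": [1,1,1]
}}

```text
t: 4.5
position: [542.5, 87.8, 36.7]
ee_rot: [0.992, 0.127, -0.004, 0.0]
wrist_force: [-10.8, -3.6, 9.9]
opening: 0.004
grip_force: 7.6
```

Request:
{"op": "move_arm", "data": {
  "travel": [
    [0.006,0,0],
    [0.006,0,0],
    [0.006,0,0]
  ],
  "dr": [
    [0,0,0],
    [0,0,0],
    [0,0,0]
  ],
  "fingers": [1,1,1]
}}

```text
t: 4.88
position: [556.4, 91.4, 36.8]
ee_rot: [0.992, 0.127, -0.004, 0.0]
wrist_force: [-11.8, -2.5, 10.0]
opening: 0.005
grip_force: 7.5
```

```bash
python3 -c "
from h import *
s=state();print(s['position'],s['wrist_force'])
p,d,W=cloud('top');z=W[...,2];ok=(d>0)&(abs(W[...,0]-600)<120)&(W[...,1]<150)&(W[...,1]>-110)
rect(W,ok&(z>39)&(z<50));rect(W,ok&(z>68)&(z<80))
s=state();print(s['position'],s['wrist_force'])"
```

```text
[556.42108455  91.35513128  36.76587912] [-11.78185453  -2.47665682  10.04515682]
px [303. 213.] n 299 c [562.8 -62. ] size [69.5 49.5] ang 0.5 z 44.5
px [305. 212.] n 217 c [563.2 -61.2] size [57.8 22.9] ang 0.6 z 74.2
[557.25715163  91.55247091  36.82527108] [-7.9467238  -2.58911293  7.58215891]
```

Request:
{"op": "move_arm", "data": {
  "travel": [
    [-0.004,0,-0.006],
    [0,0,-0.003],
    [0.004,0,0],
    [0.006,0,0],
    [0.006,0,0]
  ],
  "dr": [
    [0,0,0],
    [0,0,0],
    [0,0,0],
    [0,0,0],
    [0,0,0]
  ],
  "fingers": [1,1,1,1,1]
}}

```text
t: 5.55
position: [568.5, 94.4, 43.6]
ee_rot: [0.992, 0.127, 0.0, -0.0]
wrist_force: [-0.8, -0.4, -0.6]
opening: -0.002
grip_force: 0.0
```

Request:
{"op": "move_arm", "data": {
  "travel": [
    [0.005,0,0],
    [0.005,0,0]
  ],
  "dr": [
    [0,0,0],
    [0,0,0]
  ],
  "fingers": [1,1]
}}

```text
t: 5.8
position: [576.1, 96.4, 43.6]
ee_rot: [0.992, 0.127, -0.0, -0.0]
wrist_force: [0.0, -0.0, -0.4]
opening: 0.002
grip_force: 0.0
```

```bash
python3 -c "
from h import *
p,d,W=cloud('wrist');z=W[...,2];ok=(d>0)&(abs(W[...,0]-600)<120)&(W[...,1]<150)&(W[...,1]>-110)
cv2.imwrite('pics/w2.png',p[:,:,::-1])
rect(W,ok&(z>39)&(z<50));rect(W,ok&(z>68)&(z<80))"
```

```text
px [260. 176.] n 3581 c [596.4  98.7] size [69.1 50.3] ang 13.6 z 45.0
px [443. 260.] n 2404 c [568.2 -63.5] size [51.2 61.8] ang 88.7 z 44.7
px [261. 185.] n 3086 c [601.3  99.8] size [48.1 24. ] ang 13.6 z 74.7
px [479. 291.] n 2222 c [568.3 -63.7] size [49.5 25.9] ang 1.1 z 74.4
```

View pics/w2.png

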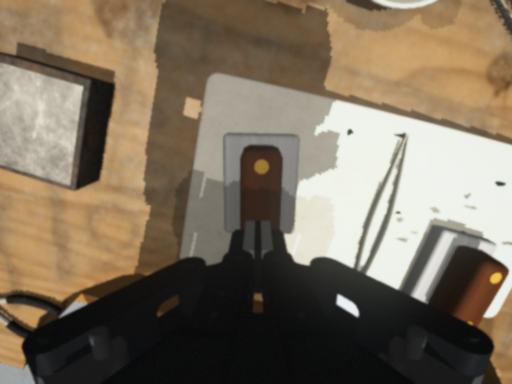

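```bash
python3 -c "
from h import *
p,d,W=cloud('wrist')
for v in range(120,300,6): print(v,W[v,262].round(0),W[v,232].round(0),W[v,290].round(0))
go((498,76,60,14.6,0))
p,d,W=cloud('top');z=W[...,2];ok=(d>0)&(abs(W[...,0]-600)<120)&(W[...,1]<150)&(W[...,1]>50)
rect(W,ok&(z>39)&(z<50));
cv2.imwrite('pics/t3.png',cv2.resize(p[150:260,200:360,::-1],None,fx=4,fy=4))
"
```

```text
120 [639. 108.  28.] [634. 128.  29.] [644.  89.  29.]
126 [635. 107.  30.] [630. 127.  30.] [640.  88.  29.]
132 [631. 106.  30.] [626. 126.  28.] [636.  87.  29.]
138 [628. 106.  46.] [624. 124.  46.] [633.  88.  46.]
144 [625. 105.  46.] [620. 124.  45.] [629.  87.  44.]
150 [624. 105.  71.] [616. 123.  44.] [625.  86.  43.]
156 [621. 104.  75.] [612. 122.  45.] [622.  85.  45.]
162 [619. 104.  77.] [608. 121.  44.] [618.  84.  44.]
168 [615. 103.  75.] [604. 120.  45.] [614.  82.  44.]
174 [612. 102.  75.] [601. 119.  46.] [610.  81.  45.]
180 [609. 101.  76.] [596. 118.  45.] [606.  80.  45.]
186 [605. 100.  76.] [592. 117.  44.] [602.  79.  46.]
192 [601.  99.  74.] [588. 116.  45.] [598.  78.  46.]
198 [598.  98.  75.] [584. 115.  45.] [594.  77.  44.]
204 [595.  97.  75.] [580. 114.  46.] [590.  75.  45.]
210 [591.  96.  74.] [576. 113.  46.] [585.  74.  44.]
216 [588.  96.  76.] [571. 112.  45.] [581.  73.  44.]
222 [588.  96.  85.] [567. 111.  46.] [577.  72.  45.]
228 [589.  96.  94.] [563. 110.  46.] [572.  70.  44.]
234 [589.  96. 102.] [581. 110.  93.] [561.  65.  29.]
240 [589.  96. 108.] [581. 109.  99.] [556.  64.  29.]
246 [588.  96. 114.] [581. 109. 105.] [551.  62.  28.]
252 [587.  96. 117.] [588. 109. 124.] [546.  61.  29.]
258 [584.  95. 116.] [587. 108. 126.] [592.  86. 126.]
264 [584.  95. 122.] [586. 108. 130.] [592.  86. 130.]
270 [584.  95. 125.] [586. 107. 134.] [592.  87. 135.]
276 [581.  94. 126.] [592. 108. 146.] [597.  89. 146.]
282 [579.  94. 126.] [592. 107. 149.] [596.  89. 148.]
288 [575.  93. 125.] [591. 107. 151.] [596.  90. 152.]
294 [573.  92. 125.] [593. 107. 156.] [596.  90. 154.]
t 5.9 p [576.3  96.4  43.7] F [-0.22 -0.38  0.62] open 0.003 grip 0.0
travel [-0.1011  0.     -0.0204] rows>= 2.0 dr [ 0.     -0.0001 -0.    ] rows>= 1.0
```

View pics/t3.png

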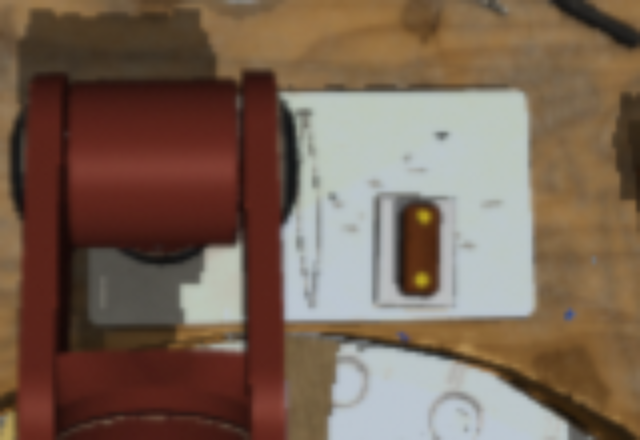

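Request:
{"op": "move_arm", "data": {
  "travel": [
    [0,0,-0.01],
    [0,0,-0.01]
  ],
  "dr": [
    [0,0,0],
    [0,0,0]
  ],
  "fingers": [1,1]
}}

```text
t: 6.2
position: [575.9, 96.3, 60.4]
ee_rot: [0.992, 0.127, 0.0, 0.0]
wrist_force: [-1.0, 0.6, 0.8]
opening: -0.001
grip_force: 0.0
```

```bash
python3 -c "
from h import *
p,d,W=cloud('wrist');z=W[...,2];ok=(d>0)&(abs(W[...,0]-600)<120)&(W[...,1]<150)&(W[...,1]>40)
rect(W,ok&(z>39)&(z<50));rect(W,ok&(z>68)&(z<80))
print(state()['position'],state()['wrist_force'])
p,d=grab_frame('scene');cv2.imwrite('pics/s4.png',cv2.resize(p[120:270,190:370,::-1],None,fx=4,fy=4))
"
```

```text
px [259. 171.] n 3116 c [596.6  98.7] size [68.8 50.1] ang 13.4 z 44.9
px [260. 183.] n 2867 c [598.1  98.8] size [55.2 23.8] ang 13.8 z 74.7
[576.91639605  96.36802096  61.93583106] [0.47252637 0.83328659 0.39034008]
```

View pics/s4.png

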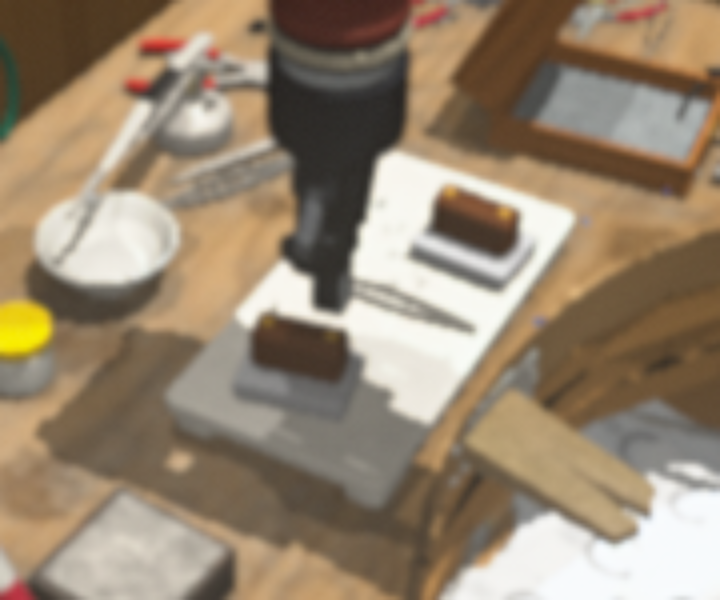

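The fingers look as though they sit above the rib, with the fingertip at crop (330,303). I'll check how high the tip really is by projecting points.

```bash
python3 -c "
from h import *
for z in (40,62,76,80,90,100): print(z,ray('scene',[(272.5,195.7)],z).round(0))
i=camera_info('scene');K,D,A,c=pose('scene')
for P in ((577,96,62),(577,96,80),(577,96,95),(597,99,75)): print(P,cv2.projectPoints(np.array([P],float),cv2.Rodrigues(i['R'])[0],i['t'],K,D)[0].ravel().round(1))
"
```

```text
40 [[609.  38.  40.]]
62 [[597.  60.  62.]]
76 [[589.  74.  76.]]
80 [[587.  78.  80.]]
90 [[581.  87.  90.]]
100 [[575.  97. 100.]]
(577, 96, 62) [271.8 207.2]
(577, 96, 80) [271.9 201.6]
(577, 96, 95) [272.1 196.8]
(597, 99, 75) [264.  200.8]
```

The scene ray puts the real fingertip about 33 mm above the reported TCP. So the first push caught the top of the rib, which accounts for the odd forces. I'll move behind the die and find the tip height by touching the board gently.

Request:
{"op": "move_arm", "data": {
  "travel": [
    [-0.046,0,0],
    [0,0,0.03],
    [0,0,0.025],
    [0,0,0]
  ],
  "dr": [
    [0,0,0],
    [0,0,0],
    [0,0,0],
    [0,0,0]
  ],
  "fingers": [1,1,1,1]
}}

```text
t: 6.8
position: [538.5, 87.0, 13.5]
ee_rot: [0.992, 0.127, -0.002, -0.0]
wrist_force: [-0.1, -0.1, -0.5]
opening: -0.002
grip_force: 0.0
```

```bash
python3 -c "
from h import *
p,d=grab_frame('scene');cv2.imwrite('pics/s5.png',cv2.resize(p[120:270,190:370,::-1],None,fx=4,fy=4));s=state();print(s['position'],s['wrist_force'])
p,d,W=cloud('wrist')
for v in range(190,250,4): print(v,W[v,250:270:6].round(0).tolist())
"
```

```text
[539.68908219  87.05904557  14.80810122] [ 0.37291731 -0.01808026  0.85142187]
190 [[573.0, 98.0, 74.0], [574.0, 95.0, 76.0], [574.0, 93.0, 75.0], [575.0, 90.0, 74.0]]
194 [[570.0, 97.0, 74.0], [572.0, 95.0, 75.0], [572.0, 92.0, 74.0], [573.0, 89.0, 74.0]]
198 [[569.0, 97.0, 74.0], [569.0, 94.0, 74.0], [570.0, 91.0, 74.0], [571.0, 89.0, 74.0]]
202 [[552.0, 94.0, 28.0], [553.0, 90.0, 30.0], [554.0, 86.0, 29.0], [555.0, 83.0, 29.0]]
206 [[549.0, 93.0, 29.0], [550.0, 89.0, 29.0], [551.0, 86.0, 29.0], [552.0, 82.0, 30.0]]
210 [[547.0, 92.0, 29.0], [548.0, 89.0, 30.0], [548.0, 85.0, 29.0], [550.0, 81.0, 30.0]]
214 [[544.0, 92.0, 30.0], [545.0, 88.0, 28.0], [546.0, 84.0, 29.0], [547.0, 81.0, 28.0]]
218 [[541.0, 91.0, 29.0], [542.0, 87.0, 29.0], [543.0, 84.0, 29.0], [544.0, 80.0, 30.0]]
222 [[550.0, 93.0, 58.0], [552.0, 90.0, 59.0], [552.0, 86.0, 58.0], [553.0, 83.0, 57.0]]
226 [[551.0, 93.0, 63.0], [551.0, 89.0, 63.0], [552.0, 86.0, 62.0], [553.0, 83.0, 62.0]]
230 [[551.0, 92.0, 68.0], [551.0, 89.0, 68.0], [552.0, 86.0, 67.0], [553.0, 84.0, 68.0]]
234 [[550.0, 92.0, 72.0], [551.0, 89.0, 72.0], [552.0, 87.0, 72.0], [552.0, 84.0, 72.0]]
238 [[550.0, 92.0, 76.0], [552.0, 89.0, 78.0], [552.0, 87.0, 76.0], [553.0, 84.0, 77.0]]
242 [[550.0, 92.0, 80.0], [551.0, 89.0, 80.0], [552.0, 87.0, 80.0], [553.0, 84.0, 81.0]]
246 [[551.0, 92.0, 85.0], [551.0, 89.0, 84.0], [552.0, 87.0, 85.0], [553.0, 84.0, 85.0]]
```

View pics/s5.png

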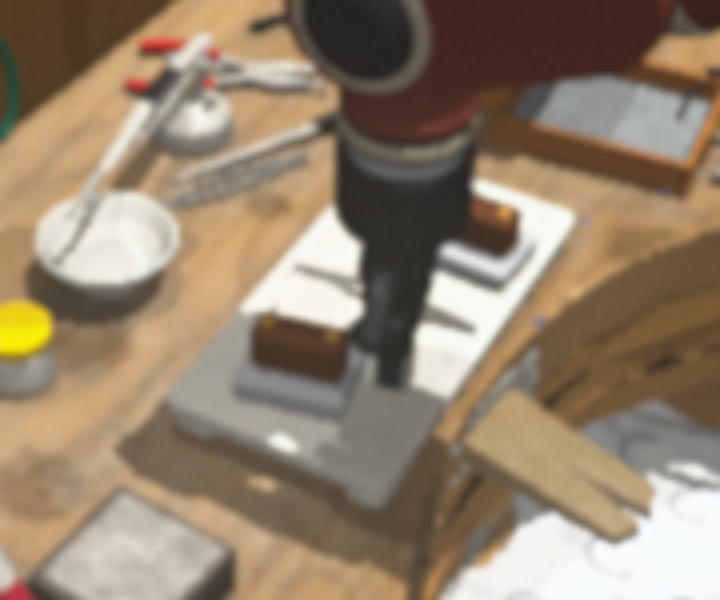

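The scene crop shows the fingertip still well above the board behind die A. Both cameras put the tip about 38 mm behind the reported TCP, so I'll lower further and push the base end.

Request:
{"op": "move_arm", "data": {
  "travel": [
    [0,0,0.01],
    [0,0,0.01],
    [0,0,0]
  ],
  "dr": [
    [0,0,0],
    [0,0,0],
    [0,0,0]
  ],
  "fingers": [1,1,1]
}}

```text
t: 7.28
position: [539.5, 87.0, -1.3]
ee_rot: [0.992, 0.127, -0.001, -0.0]
wrist_force: [-0.1, 0.4, -0.4]
opening: 0.001
grip_force: 0.0
```

Request:
{"op": "move_arm", "data": {
  "travel": [
    [0.005,0,0],
    [0.005,0,0],
    [0.005,0,0],
    [0.005,0,0]
  ],
  "dr": [
    [0,0,0],
    [0,0,0],
    [0,0,0],
    [0,0,0]
  ],
  "fingers": [1,1,1,1]
}}

```text
t: 7.78
position: [553.4, 90.5, -0.5]
ee_rot: [0.992, 0.127, -0.003, 0.0]
wrist_force: [-9.8, -2.2, 7.7]
opening: 0.004
grip_force: 4.9
```

Request:
{"op": "move_arm", "data": {
  "travel": [
    [0.005,0,0],
    [0.005,0,0]
  ],
  "dr": [
    [0,0,0],
    [0,0,0]
  ],
  "fingers": [1,1]
}}

```text
t: 8.02
position: [561.2, 92.6, -0.4]
ee_rot: [0.992, 0.127, -0.003, 0.0]
wrist_force: [-9.3, -2.3, 6.5]
opening: 0.0
grip_force: 4.7
```

Request:
{"op": "move_arm", "data": {
  "travel": [
    [0.005,0,0],
    [0.005,0,0],
    [-0.015,0,0],
    [0,0,-0.06],
    [0,0,-0.06],
    [0,0,-0.03]
  ],
  "dr": [
    [0,0,0],
    [0,0,0],
    [0,0,0],
    [0,0,0],
    [0,0,0],
    [0,0,0]
  ],
  "fingers": [1,1,1,1,1,1]
}}

```text
t: 8.78
position: [561.1, 92.1, 123.3]
ee_rot: [0.992, 0.127, 0.003, 0.0]
wrist_force: [0.1, 0.9, -0.1]
opening: -0.0
grip_force: 0.0
```

```bash
python3 -c "
from h import *
p,d,W=cloud('wrist');z=W[...,2];ok=(d>0)&(abs(W[...,0]-600)<120)&(W[...,1]<170)&(W[...,1]>-110)
rect(W,ok&(z>39)&(z<50));rect(W,ok&(z>68)&(z<80))
go((503,-62.5,120,0.6,0),(503,-62.5,-2,.6,0))
"
```

```text
px [258. 124.] n 2110 c [615.5 103.9] size [70. 50.] ang 13.5 z 45.0
px [393. 211.] n 1470 c [563.7 -63. ] size [50.4 70.7] ang 88.7 z 44.8
px [259. 127.] n 1943 c [615.9 103.7] size [56.8 23.4] ang 13.9 z 74.7
px [417. 229.] n 1505 c [563.4 -63.2] size [24.  58.6] ang 88.7 z 74.5
t 8.82 p [562.7  92.2 126.2] F [ 1.94 -0.16  2.75] open 0.0 grip 0.0
travel [-0.121   0.1683  0.0069] rows>= 4.0 dr [ 0.0005 -0.0062  0.1555] rows>= 2.0
travel [0.     0.     0.1525] rows>= 3.0 dr [0. 0. 0.] rows>= 0.0
```

Request:
{"op": "move_arm", "data": {
  "travel": [
    [-0.03,0.042,0],
    [-0.03,0.042,0],
    [-0.03,0.042,0],
    [-0.03,0.042,0],
    [0,0,0],
    [0,0,0],
    [0,0,0.05],
    [0,0,0.04],
    [0,0,0]
  ],
  "dr": [
    [0,0,0],
    [0,0,0],
    [0,0,0],
    [0,0,0],
    [0,-0.003,0.078],
    [0,-0.003,0.078],
    [0,0,0],
    [0,0,0],
    [0,0,0]
  ],
  "fingers": [1,1,1,1,1,1,1,1,1]
}}

```text
t: 9.95
position: [496.5, -61.4, 43.9]
ee_rot: [1.0, 0.005, -0.008, -0.0]
wrist_force: [0.5, -0.5, -0.4]
opening: -0.005
grip_force: 0.0
```

```bash
python3 -c "
from h import *
go((503,-62.8,-1,0.6,0))
"
```

```text
t 9.95 p [496.5 -61.4  43.9] F [ 0.47 -0.47 -0.43] open -0.005 grip 0.0
travel [0.009  0.0019 0.056 ] rows>= 1.0 dr [-0.0006  0.0104 -0.0005] rows>= 1.0
```

Request:
{"op": "move_arm", "data": {
  "travel": [
    [0.009,0.0018,0.028],
    [0,0,0.028],
    [0,0,0],
    [0.006,0,0],
    [0.006,0,0],
    [0.006,0,0],
    [0.006,0,0],
    [0.006,0,0]
  ],
  "dr": [
    [0,0.0104,0],
    [0,0,0],
    [0,0,0],
    [0,0,0],
    [0,0,0],
    [0,0,0],
    [0,0,0],
    [0,0,0]
  ],
  "fingers": [1,1,1,1,1,1,1,1]
}}

```text
t: 10.95
position: [531.3, -63.4, 3.1]
ee_rot: [1.0, 0.005, 0.003, 0.001]
wrist_force: [-2.8, -0.2, -0.1]
opening: -0.005
grip_force: 1.1
```

Request:
{"op": "move_arm", "data": {
  "travel": [
    [0.006,0,0],
    [0.006,0,0],
    [0.006,0,0],
    [0.006,0,0]
  ],
  "dr": [
    [0,0,0],
    [0,0,0],
    [0,0,0],
    [0,0,0]
  ],
  "fingers": [1,1,1,1]
}}

```text
t: 11.45
position: [550.5, -63.2, 3.0]
ee_rot: [1.0, 0.005, 0.003, 0.001]
wrist_force: [-2.6, -0.1, 0.6]
opening: -0.005
grip_force: 1.1
```

Request:
{"op": "move_arm", "data": {
  "travel": [
    [0.006,0,0],
    [0.006,0,0],
    [0.006,0,0]
  ],
  "dr": [
    [0,0,0],
    [0,0,0],
    [0,0,0]
  ],
  "fingers": [1,1,1]
}}

```text
t: 11.82
position: [564.8, -63.1, 3.1]
ee_rot: [1.0, 0.005, 0.003, 0.001]
wrist_force: [-2.7, -0.4, 0.9]
opening: -0.003
grip_force: 1.0
```

Die A drags with about 10 N and die B with about 2.7 N, so B is the polished one. I'll finish B's slide, raise, open the fingers and measure where the open tips really are.

Request:
{"op": "move_arm", "data": {
  "travel": [
    [0.006,0,0],
    [0.004,0,0],
    [-0.015,0,0],
    [0,0,-0.06],
    [0,0,-0.06],
    [0,0,-0.03],
    [0,0,0]
  ],
  "dr": [
    [0,0,0],
    [0,0,0],
    [0,0,0],
    [0,0,0],
    [0,0,0],
    [0,0,0],
    [0,0,0]
  ],
  "fingers": [1,1,1,0,0,0,0]
}}

```text
t: 12.7
position: [561.4, -63.5, 126.2]
ee_rot: [1.0, 0.005, 0.007, 0.001]
wrist_force: [-0.5, -0.1, -0.3]
opening: 0.846
grip_force: 0.0
```

```bash
python3 -c "
from h import *
p,d,W=cloud('wrist');z=W[...,2];ok=(d>0)&(abs(W[...,0]-600)<120)&(W[...,1]<170)&(W[...,1]>-130)
rect(W,ok&(z>39)&(z<50));rect(W,ok&(z>68)&(z<80))
s=state();Q=Ro.from_quat(s['ee_rot']).as_matrix();T=(W-s['position'])@Q
print(s['position'],s['opening'])
f=(d>0)&(d<190)&(T[...,2]<-10)
v,u=np.nonzero(f);print(v.min(),u.min(),u.max())
t=T[f]
for zz in range(-120,0,5):
  m=abs(t[:,2]-zz)<2.5
  if m.sum()>3: print(zz,m.sum(),t[m].min(0).round(0)[:2],t[m].max(0).round(0)[:2])
cv2.imwrite('pics/w6.png',p[:,:,::-1])
"
```

```text
px [256. 122.] n 2054 c [620.1 -62.3] size [69.6 50.2] ang 1.0 z 45.0
px [ 97. 128.] n 1690 c [615.4 103.2] size [70.1 50.4] ang 13.5 z 45.1
px [255. 125.] n 1913 c [620.  -62.2] size [56.6 23.6] ang 1.2 z 74.8
px [ 65. 130.] n 1871 c [615.6 103.4] size [58.3 24.6] ang 13.4 z 74.8
[560.00428383 -63.13907134 123.86074124] 0.9253030961828111
139 0 511
-120 5630 [-12. -67.] [20. 70.]
-115 4076 [-11. -67.] [20. 70.]
-110 2582 [-12. -67.] [20. 70.]
-105 2707 [-11. -67.] [19. 70.]
-100 4290 [-11. -67.] [16. 70.]
-95 1410 [-11. -67.] [16. 70.]
-90 589 [  8. -63.] [16. 65.]
-85 513 [  3. -47.] [15. 56.]
-80 445 [ -5. -48.] [14. 44.]
-75 566 [ -9. -49.] [14. 51.]
-70 516 [-10. -49.] [14. 51.]
-65 480 [ -9. -48.] [14. 51.]
-60 435 [ -9. -48.] [14. 51.]
-55 338 [-10. -48.] [14. 50.]
-50 220 [ -9. -41.] [13. 44.]
-45 28 [ -4. -35.] [ 9. 38.]
-30 186 [ -1. 157.] [ 33. 164.]
-25 433 [  2. 155.] [ 48. 163.]
-20 454 [  4. 155.] [ 51. 162.]
-15 466 [  7. 154.] [ 55. 165.]
-10 248 [  9. 155.] [ 56. 168.]
```

View pics/w6.png

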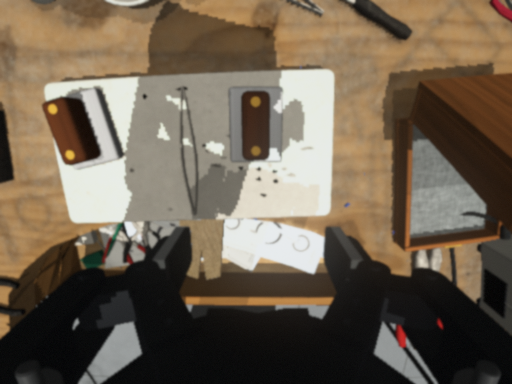

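The wrist view shows B at px (256,122) and A at (75,130), with the tweezers undisturbed. The open tips sit at tool z ≈ −47, so the effective grasp point is about 55 mm behind the reported TCP. Next is a tilted grasp of B.

```bash
cat >> h.py <<'E'
def G(x,y,z,yaw,tilt,off=57):
    p=np.array([x,y,z])+off*ori(yaw,tilt)[:,2];return (*p,yaw,tilt)
E
python3 -c "
from h import *
go(G(619,-62.3,150,1.1,30),G(620,-62.3,69,1.1,30))
"
```

```text
t 12.75 p [560.  -63.1 123.9] F [-0.2   0.28 -0.18] open 0.925 grip 0.0
travel [ 0.1091 -0.0007  0.03  ] rows>= 2.0 dr [ 0.0026  0.3275 -0.0057] rows>= 4.0
travel [-0.0495  0.      0.0883] rows>= 2.0 dr [0. 0. 0.] rows>= 0.0
```

Request:
{"op": "move_arm", "data": {
  "travel": [
    [0.055,0,0.015],
    [0.054,0,0.015],
    [0,0,0],
    [0,0,0],
    [0,0,0],
    [0,0,0],
    [0,0,0]
  ],
  "dr": [
    [0,0,0],
    [0,0,0],
    [0.0026,0.082,-0.0057],
    [0,0.082,0],
    [0,0.082,0],
    [0,0.082,0],
    [0,0,0]
  ],
  "fingers": [0,0,0,0,0,0,0]
}}

```text
t: 13.62
position: [642.2, -61.2, 93.8]
ee_rot: [0.967, 0.008, 0.254, -0.005]
wrist_force: [-0.5, -0.4, 0.5]
opening: 1.002
grip_force: 0.0
```

```bash
python3 -c "
from h import *
print(np.degrees(Ro.from_quat(state()['ee_rot']).as_matrix()[:,2]@[0,0,-1]))
go(G(620,-62.3,69,1.1,30))
"
```

```text
49.921999302414655
t 13.62 p [642.2 -61.2  93.8] F [-0.47 -0.43  0.53] open 1.002 grip 0.0
travel [-0.0387  0.0012  0.0847] rows>= 2.0 dr [-0.0024  0.0068 -0.0022] rows>= 1.0
```

Request:
{"op": "move_arm", "data": {
  "travel": [
    [-0.0129,0.0004,0.0282],
    [-0.0129,0.0004,0.0282],
    [-0.0129,0.0004,0.0282],
    [0,0,0],
    [0,0,0]
  ],
  "dr": [
    [0,0.0068,0],
    [0,0,0],
    [0,0,0],
    [0,0,0],
    [0,0,0]
  ],
  "fingers": [0,0,0,0,0]
}}

```text
t: 14.25
position: [655.7, -63.0, 26.7]
ee_rot: [0.965, 0.009, 0.264, -0.004]
wrist_force: [0.1, 0.0, -0.5]
opening: 0.999
grip_force: 0.0
```

```bash
python3 -c "
from h import *
go(G(620,-62.3,69,1.1,30))
p,d,W=cloud('wrist');z=W[...,2];ok=(d>0)&(abs(W[...,0]-620)<60)&(abs(W[...,1]+62)<40)
rect(W,ok&(z>68)&(z<80))
"
```

```text
t 14.25 p [655.7 -63.   26.7] F [ 0.07  0.01 -0.53] open 0.999 grip 0.0
travel [-0.0122 -0.0017  0.0031] rows>= 1.0 dr [-0.0011 -0.0063 -0.0008] rows>= 1.0
px [253. 263.] n 4457 c [624.4 -62.4] size [48.5 24.3] ang 0.2 z 74.9
px [173. 257.] n 275 c [625.4 -22.4] size [ 0.8 26.1] ang 90.0 z 75.3
```

Request:
{"op": "move_arm", "data": {
  "travel": [
    [-0.012,-0.001,0.003],
    [0,0,0],
    [0,0,0],
    [0,0,0],
    [0,0,0],
    [0,0,0],
    [0,0,0],
    [0,0,0]
  ],
  "dr": [
    [0,-0.0063,0],
    [0,0,0],
    [0,0,0],
    [0,0,0],
    [0,0,0],
    [0,0,0],
    [0,0,0],
    [0,0,0]
  ],
  "fingers": [0,0,1,1,1,1,1,1],
  "force": 60
}}

```text
t: 15.3
position: [647.8, -62.2, 19.2]
ee_rot: [0.966, 0.009, 0.259, -0.004]
wrist_force: [-0.7, 0.3, 1.7]
opening: 0.271
grip_force: 60.3
```

```bash
python3 -c "
from h import *
go(G(620,-62.3,69,1.1,30),G(620,-62.3,104,1.1,30))
"
```

```text
t 15.3 p [647.8 -62.2  19.2] F [-0.66  0.26  1.75] open 0.271 grip 60.3
travel [ 0.0011 -0.0005 -0.0001] rows>= 1.0 dr [-0.0011  0.0001 -0.0008] rows>= 1.0
travel [ 0.0219  0.     -0.0379] rows>= 1.0 dr [0. 0. 0.] rows>= 0.0
```

Gripped: the opening of 0.271 is about 23 mm. Lifting now.

Request:
{"op": "move_arm", "data": {
  "travel": [
    [0.011,0,-0.019],
    [0.011,0,-0.019],
    [0,0,0]
  ],
  "dr": [
    [0,0,0],
    [0,0,0],
    [0,0,0]
  ],
  "fingers": [1,1,1]
}}

```text
t: 15.68
position: [648.9, -62.7, 56.5]
ee_rot: [0.965, 0.009, 0.26, -0.003]
wrist_force: [-0.3, -0.4, -7.2]
opening: 0.268
grip_force: 60.4
```

```bash
python3 -c "
from h import *
p,d,W=cloud('wrist');z=W[...,2];ok=(d>0)&(abs(W[...,0]-620)<60)&(abs(W[...,1]+62)<40)
rect(W,ok&(z>95))
m=ok&(abs(W[...,1]+62)<8)&(W[...,0]>620)&(z>103)&(z<118);q=W[m];print('rib top slope',np.polyfit(q[:,0],q[:,2],1),len(q))
go(G(450,-215,104,1.1,30),G(450,-215,104,6.8,30),G(525.6,-273.4,90,6.8,30),G(525.6,-273.4,47,6.8,30))
"
```

```text
px [247. 311.] n 34128 c [618.4 -60.6] size [62.7 82.6] ang 4.7 z 160.2
rib top slope [-7.14322980e-03  1.16799184e+02] 1934
t 15.72 p [648.  -62.5  55.1] F [-0.04  0.49 -8.64] open 0.272 grip 60.4
travel [-0.1867  0.1859 -0.1076] rows>= 5.0 dr [-0.0008 -0.0005 -0.0006] rows>= 1.0
travel [-0.0002 -0.0035 -0.0001] rows>= 1.0 dr [ 0.0317  0.     -0.0548] rows>= 1.0
travel [0.065  0.0837 0.0578] rows>= 2.0 dr [0. 0. 0.] rows>= 0.0
travel [-0.0269  0.      0.0465] rows>= 1.0 dr [0. 0. 0.] rows>= 0.0
```

Request:
{"op": "move_arm", "data": {
  "travel": [
    [-0.0311,0.031,-0.0179],
    [-0.0311,0.031,-0.0179],
    [-0.0311,0.031,-0.0179],
    [-0.0311,0.031,-0.0179],
    [-0.0311,0.031,-0.0179],
    [-0.0311,0.031,-0.0179],
    [0,0,0],
    [0,0,0]
  ],
  "dr": [
    [0,0,0],
    [0,0,0],
    [0,0,0],
    [0,0,0],
    [0,0,0],
    [0,0,0],
    [0.0317,0,-0.0548],
    [0,0,0]
  ],
  "fingers": [1,1,1,1,1,1,1,1]
}}

```text
t: 16.73
position: [477.6, -215.5, 53.1]
ee_rot: [0.964, 0.055, 0.258, -0.016]
wrist_force: [-0.0, 0.3, -7.7]
opening: 0.271
grip_force: 61.8
```

```bash
python3 -c "
from h import *
go(G(525.6,-273.4,90,6.8,30),G(525.6,-273.4,48,6.8,30))
p,d,W=cloud('wrist');z=W[...,2];ok=(d>0)&(z>20)&(z<36)&(abs(W[...,0]-550)<90)&(W[...,1]<-205)&(W[...,1]>-355)
rect(W,ok)
p,d,W=cloud('top');z=W[...,2];ok=(d>0)&(z>20)&(z<36)&(abs(W[...,0]-550)<90)&(W[...,1]<-205)&(W[...,1]>-355)
rect(W,ok)
"
```

```text
t 16.73 p [ 477.6 -215.5   53.1] F [-0.03  0.34 -7.66] open 0.271 grip 61.8
travel [0.0676 0.0787 0.0567] rows>= 2.0 dr [ 0.0001  0.0008 -0.0025] rows>= 1.0
travel [-0.0262  0.      0.0455] rows>= 1.0 dr [0. 0. 0.] rows>= 0.0
px [354. 131.] n 5784 c [ 548.1 -288.4] size [185.8 122.9] ang 7.2 z 27.7
px [365. 218.] n 154 c [ 555.5 -227. ] size [139.9   8.1] ang 7.5 z 26.7
px [402. 235.] n 212 c [ 508.6 -319. ] size [ 65.4 128.5] ang 48.0 z 27.5
```

Request:
{"op": "move_arm", "data": {
  "travel": [
    [0.0169,0.0197,0.0142],
    [0.0169,0.0197,0.0142],
    [0.0169,0.0197,0.0142],
    [0.0169,0.0197,0.0142],
    [0,0,0]
  ],
  "dr": [
    [0,0,0],
    [0,0,0],
    [0,0,0],
    [0,0,0],
    [0,0,0]
  ],
  "fingers": [1,1,1,1,1]
}}

```text
t: 17.45
position: [556.1, -268.6, 40.9]
ee_rot: [0.964, 0.057, 0.258, -0.016]
wrist_force: [-0.8, 0.7, -7.1]
opening: 0.27
grip_force: 62.2
```

```bash
python3 -c "
from h import *
go(G(525.6,-273.4,48,6.8,30))
p,d=grab_frame('scene');cv2.imwrite('pics/s7.png',cv2.resize(p[80:200,270:430,::-1],None,fx=4.5,fy=4.5))
"
```

```text
t 17.45 p [ 556.1 -268.6   40.9] F [-0.76  0.67 -7.13] open 0.27 grip 62.2
travel [-0.0289  0.0016  0.0443] rows>= 1.0 dr [-0.0012  0.0003 -0.0005] rows>= 1.0
```

View pics/s7.png

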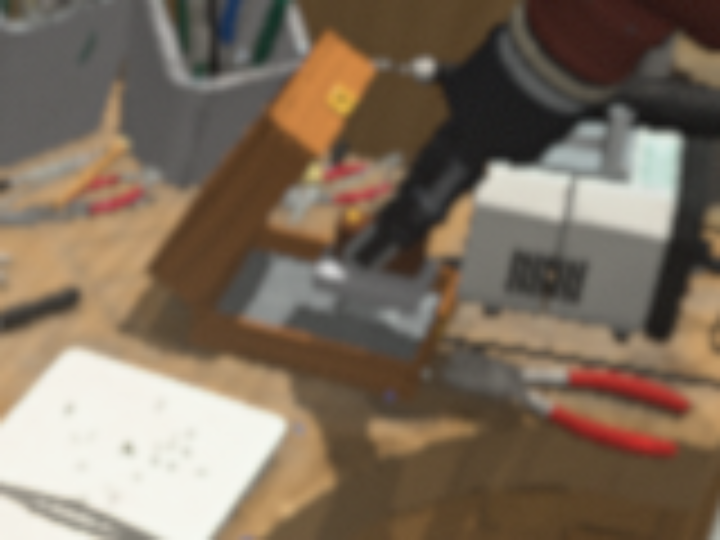

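The die hangs level inside the case and clear of the lid, with the case at crop (330,300). I'll lower it.

Request:
{"op": "move_arm", "data": {
  "travel": [
    [-0.0145,0.0008,0.022],
    [-0.0145,0.0008,0.022],
    [-0.0006,0,0.0011],
    [-0.0006,0,0.0011],
    [0,0,0]
  ],
  "dr": [
    [0,0,0],
    [0,0,0],
    [0,0,0],
    [0,0,0],
    [0,0,0]
  ],
  "fingers": [1,1,1,1,1]
}}

```text
t: 18.12
position: [553.0, -269.6, -3.5]
ee_rot: [0.964, 0.056, 0.259, -0.016]
wrist_force: [6.1, -0.4, -9.7]
opening: 0.275
grip_force: 61.5
```

```bash
python3 -c "
from h import *
go(G(525.6,-273.4,46,6.8,30))
"
```

```text
t 18.12 p [ 553.  -269.6   -3.5] F [ 6.11 -0.4  -9.66] open 0.275 grip 61.5
travel [0.0011 0.0007 0.0004] rows>= 1.0 dr [-0.001  -0.0009 -0.0015] rows>= 1.0
```

Request:
{"op": "move_arm", "data": {
  "travel": [
    [0.0054,0,0.0031],
    [0,0,0]
  ],
  "dr": [
    [0,0,0],
    [0,0,0]
  ],
  "fingers": [1,1]
}}

```text
t: 18.38
position: [557.1, -268.9, -3.8]
ee_rot: [0.964, 0.057, 0.258, -0.017]
wrist_force: [-0.1, 0.4, -5.6]
opening: 0.27
grip_force: 62.3
```

```bash
python3 -c "
from h import *
go(G(525.6,-273.4,46,6.8,30))
p,d,W=cloud('wrist');z=W[...,2];ok=(d>0)&(abs(W[...,0]-530)<40)&(abs(W[...,1]+272)<26)&(z<66)
m=ok&(z>44)&(z<62)&(W[...,0]>527);q=W[m];print('rib top',np.polyfit(q[:,0]-527,q[:,2],1),q.max(0),len(q))
m=ok&(z>12)&(z<35);rect(W,m)
"
```

```text
t 18.38 p [ 557.1 -268.9   -3.8] F [-0.12  0.43 -5.64] open 0.27 grip 62.3
travel [-0.0033  0.0009 -0.0026] rows>= 1.0 dr [-0.0016  0.0006 -0.0009] rows>= 1.0
rib top [-0.06881156 52.8744267 ] [ 558.84136472 -247.6471822    61.98554611] 3876
px [225. 210.] n 456 c [ 552.3 -252.9] size [20.4 13.4] ang 0.9 z 22.1
px [290. 210.] n 478 c [ 556.5 -288. ] size [19.2 15. ] ang 6.3 z 22.1
px [229. 300.] n 100 c [ 502.4 -260.6] size [8.3 3.9] ang 11.7 z 22.3
px [286. 300.] n 94 c [ 506.6 -292.5] size [7.8 3.5] ang 6.0 z 22.1
```

Request:
{"op": "move_arm", "data": {
  "travel": [
    [-0.0006,0,0.0011],
    [0,0,0],
    [0,0,0],
    [0,0,0],
    [0,0,0],
    [0,0,0]
  ],
  "dr": [
    [0,0,0],
    [0,0,0],
    [0,0,0],
    [0,0,0],
    [0,0,0],
    [0,0,0]
  ],
  "fingers": [1,1,0.5,0.5,0.5,0.5]
}}

```text
t: 19.18
position: [557.7, -269.8, -3.6]
ee_rot: [0.964, 0.057, 0.258, -0.016]
wrist_force: [-1.0, 0.4, 0.2]
opening: 0.503
grip_force: 0.0
```

Request:
{"op": "move_arm", "data": {
  "travel": [
    [0,0,-0.03],
    [0,0,-0.06],
    [0,0,-0.06],
    [0,0,0]
  ],
  "dr": [
    [0,0,0],
    [0,0,0],
    [0,0,0],
    [0,0,0]
  ],
  "fingers": [0.5,0.5,0.5,0.5]
}}

```text
t: 19.68
position: [499.0, -279.5, 105.0]
ee_rot: [0.964, 0.057, 0.261, -0.013]
wrist_force: [0.7, 0.3, 0.0]
opening: 0.501
grip_force: 0.0
```

```bash
python3 -c "
from h import *
go()
p,d,W=cloud('wrist');z=W[...,2];ok=(d>0)&(abs(W[...,0]-530)<65)&(abs(W[...,1]+272)<50)
rect(W,ok&(z>44)&(z<62));rect(W,ok&(z>16)&(z<25));
q=W[(d>0)&(z>95)&(z<190)&(W[...,0]>530)&(W[...,1]<-215)&(W[...,1]>-345)];print(len(q),q.min(0),q.max(0))
cv2.imwrite('pics/w8.png',p[:,:,::-1])
"
```

```text
t 19.68 p [ 499.  -279.5  105. ] F [0.75 0.27 0.03] open 0.501 grip 0.0
px [254. 192.] n 1503 c [ 529.5 -274.4] size [56.2 24. ] ang 6.1 z 51.9
px [217. 178.] n 107 c [ 547.8 -232.6] size [93.8  0.4] ang 7.3 z 20.2
px [254. 202.] n 1726 c [ 530.  -274.2] size [69.6 50.2] ang 6.8 z 22.2
16599 [ 557.27062257 -343.55866592   95.09170582] [ 614.12831921 -221.55323412  180.26078967]
```

View pics/w8.png

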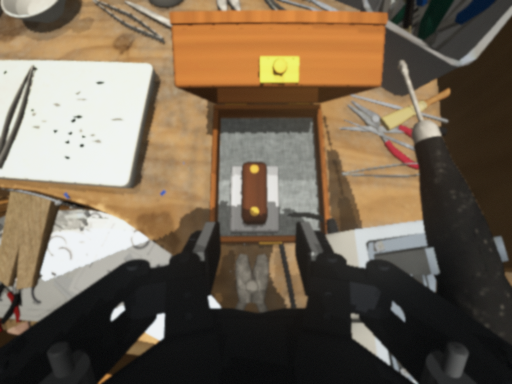

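The die sits flat in the case at (530,−274), upright and clear of the walls. Now I'll shut the lid from above with the fingers closed.

```bash
python3 -c "
from h import *
go((499,-270,240,6.8,30),(499,-270,240,6.8,0),(594.9,-264.1,175,6.8,0))
"
```

```text
t 19.73 p [ 498.4 -278.2  102.3] F [ 0.74 -0.24 -0.74] open 0.502 grip 0.0
travel [ 0.0881 -0.0098 -0.1479] rows>= 3.0 dr [ 0.0012 -0.0014 -0.0003] rows>= 1.0
travel [0. 0. 0.] rows>= 0.0 dr [ 0.     -0.3333  0.    ] rows>= 4.0
travel [0.1199 0.0069 0.0812] rows>= 3.0 dr [0. 0. 0.] rows>= 0.0
```

Request:
{"op": "move_arm", "data": {
  "travel": [
    [0.0294,-0.0033,-0.0493],
    [0.0294,-0.0033,-0.0493],
    [0.0294,-0.0033,-0.0493],
    [0,0,0],
    [0,0,0],
    [0,0,0],
    [0,0,0],
    [0,0,0]
  ],
  "dr": [
    [0,0,0],
    [0,0,0],
    [0,0,0],
    [0,-0.0834,0],
    [0,-0.0834,0],
    [0,-0.0834,0],
    [0,-0.0834,0],
    [0,0,0]
  ],
  "fingers": [1,1,1,1,1,1,1,1]
}}

```text
t: 20.72
position: [500.3, -267.9, 235.0]
ee_rot: [0.998, 0.061, -0.002, -0.003]
wrist_force: [-0.6, 0.2, -0.9]
opening: 0.0
grip_force: 0.0
```

```bash
python3 -c "
from h import *
go((594.9,-264.1,175,6.8,0),(594.9,-264.1,145,6.8,0))
p,d,W=cloud('wrist');z=W[...,2]
q=W[(d>0)&(z>100)&(z<195)&(W[...,0]>530)&(W[...,1]<-215)&(W[...,1]>-345)]
n=q[q[:,2]>q[:,2].max()-4];print(q.max(0),n.mean(0))
"
```

```text
t 20.73 p [ 500.3 -267.9  235. ] F [-0.64  0.25 -0.87] open 0.0 grip 0.0
travel [0.1182 0.0101 0.0746] rows>= 3.0 dr [-0.0035  0.0019  0.0018] rows>= 1.0
travel [0.     0.     0.0375] rows>= 1.0 dr [0. 0. 0.] rows>= 0.0
[ 648.81826044 -216.43093269  180.93449639] [ 597.98341152 -282.76478906  178.1139601 ]
```

Request:
{"op": "move_arm", "data": {
  "travel": [
    [0.0415,0.0033,0.0249],
    [0.0415,0.0033,0.0249],
    [0.0415,0.0033,0.0249],
    [0,0,0.018],
    [0,0,0.015],
    [0,0,0]
  ],
  "dr": [
    [-0.0035,0.0019,0.0018],
    [0,0,0],
    [0,0,0],
    [0,0,0],
    [0,0,0],
    [0,0,0]
  ],
  "fingers": [1,1,1,1,1,1]
}}

```text
t: 21.52
position: [597.3, -265.4, 150.3]
ee_rot: [0.998, 0.057, 0.0, 0.001]
wrist_force: [-0.3, 0.3, -0.1]
opening: -0.002
grip_force: 0.0
```

```bash
cat > lid.py <<'E'
from h import *
s=state();go()
ca,sa=np.cos(np.radians(6.8)),np.sin(np.radians(6.8))
e=s['position'][:2]-[555,-284];x=e[0]*ca+e[1]*sa;print('case x,y',x,-e[0]*sa+e[1]*ca,'tip z',s['position'][2]+37)
px,pz=x,s['position'][2]
for th,o,b in ((1.05,2,0),(.95,3,-2),(.85,4,-3),(.75,5,-3),(.65,6,-3),(.55,7,-3),(.45,8,-3),(.35,9,-3),(.25,10,-3),(.15,11,-3),(.07,12,-3),(0,12,-3)):
    f=th+.26;nx=75-155*np.cos(f)+o;nz=28+155*np.sin(f)+b-37
    print(th,round(nx),round(nz+37),'row',round((nx-px)/800,4),round((pz-nz)/800,4));px,pz=nx,nz
E
python3 lid.py
```

```text
t 21.52 p [ 597.3 -265.4  150.3] F [-0.27  0.33 -0.07] open -0.002 grip 0.0
case x,y 44.19956308523352 13.48794717069757 tip z 187.3179335248755
1.05 37 178 row -0.009 0.0119
0.95 23 171 row -0.0172 0.0084
0.85 10 164 row -0.0165 0.009
0.75 -2 156 row -0.0156 0.0095
0.65 -14 147 row -0.0146 0.0111
0.55 -25 137 row -0.0134 0.0126
0.45 -35 126 row -0.0121 0.014
0.35 -43 114 row -0.0106 0.0153
0.25 -50 101 row -0.009 0.0164
0.15 -56 87 row -0.0073 0.0174
0.07 -60 75 row -0.0044 0.0144
0 -63 65 row -0.0039 0.013
```

Request:
{"op": "move_arm", "data": {
  "travel": [
    [0,0,0.006],
    [0,0,0.006],
    [0,0,0]
  ],
  "dr": [
    [0,0,0],
    [0,0,0],
    [0,0,0]
  ],
  "fingers": [1,1,1]
}}

```text
t: 21.9
position: [599.1, -265.9, 143.0]
ee_rot: [0.998, 0.058, 0.002, 0.002]
wrist_force: [-0.8, -0.5, 1.5]
opening: -0.003
grip_force: 1.0
```

Request:
{"op": "move_arm", "data": {
  "travel": [
    [-0.009,0,0.003],
    [-0.0172,0,0.0084]
  ],
  "dr": [
    [0,0,0],
    [0,0,0]
  ],
  "fingers": [1,1]
}}

```text
t: 22.15
position: [578.9, -268.7, 135.9]
ee_rot: [0.998, 0.058, 0.002, 0.003]
wrist_force: [-4.0, 2.1, 13.4]
opening: 0.006
grip_force: 6.8
```

Contact at about the expected force, so I'll continue along the arc.

Request:
{"op": "move_arm", "data": {
  "travel": [
    [-0.0165,0,0.009],
    [-0.0156,0,0.0095],
    [-0.0146,0,0.0111]
  ],
  "dr": [
    [0,0,0],
    [0,0,0],
    [0,0,0]
  ],
  "fingers": [1,1,1]
}}

```text
t: 22.52
position: [539.5, -273.6, 112.5]
ee_rot: [0.998, 0.058, -0.0, 0.003]
wrist_force: [-10.6, 0.8, 15.3]
opening: -0.007
grip_force: 7.6
```

```bash
python3 lid.py
```

```text
t 22.52 p [ 539.5 -273.6  112.5] F [-10.63   0.82  15.29] open -0.007 grip 7.6
case x,y -14.17673030188918 12.121634657669532 tip z 149.51740107885522
1.05 37 178 row 0.064 -0.0353
0.95 23 171 row -0.0172 0.0084
0.85 10 164 row -0.0165 0.009
0.75 -2 156 row -0.0156 0.0095
0.65 -14 147 row -0.0146 0.0111
0.55 -25 137 row -0.0134 0.0126
0.45 -35 126 row -0.0121 0.014
0.35 -43 114 row -0.0106 0.0153
0.25 -50 101 row -0.009 0.0164
0.15 -56 87 row -0.0073 0.0174
0.07 -60 75 row -0.0044 0.0144
0 -63 65 row -0.0039 0.013
```

Request:
{"op": "move_arm", "data": {
  "travel": [
    [-0.0134,0,0.0126],
    [-0.0121,0,0.014],
    [-0.0106,0,0.0153]
  ],
  "dr": [
    [0,0,0],
    [0,0,0],
    [0,0,0]
  ],
  "fingers": [1,1,1]
}}

```text
t: 22.9
position: [512.1, -276.0, 75.1]
ee_rot: [0.998, 0.058, 0.002, 0.002]
wrist_force: [0.7, -1.4, 1.5]
opening: 0.0
grip_force: 0.6
```

Request:
{"op": "move_arm", "data": {
  "travel": [
    [-0.009,0,0.0164],
    [-0.0073,0,0.0174],
    [-0.0044,0,0.0144]
  ],
  "dr": [
    [0,0,0],
    [0,0,0],
    [0,0,0]
  ],
  "fingers": [1,1,1]
}}

```text
t: 23.28
position: [495.4, -277.4, 35.4]
ee_rot: [0.998, 0.058, 0.001, 0.001]
wrist_force: [-1.2, -0.0, 1.2]
opening: -0.001
grip_force: 0.5
```

Request:
{"op": "move_arm", "data": {
  "travel": [
    [-0.001,0,0.008],
    [0,0,0.003]
  ],
  "dr": [
    [0,0,0],
    [0,0,0]
  ],
  "fingers": [1,1]
}}

```text
t: 23.52
position: [494.7, -277.4, 31.9]
ee_rot: [0.998, 0.058, -0.001, 0.0]
wrist_force: [-17.0, 9.8, 34.9]
opening: 0.003
grip_force: 17.3
```

```bash
python3 lid.py|head -2
```

```text
t 23.52 p [ 494.7 -277.4   31.9] F [-17.03   9.79  34.85] open 0.003 grip 17.3
case x,y -59.09659713696401 13.64900743209304 tip z 68.92636723865547
```

Request:
{"op": "move_arm", "data": {
  "travel": [
    [0,0,-0.02],
    [0,0,-0.06],
    [0,0,-0.06],
    [0,0,0]
  ],
  "dr": [
    [0,0,0],
    [0,0,0],
    [0,0,0],
    [0,0,0]
  ],
  "fingers": [1,1,0,0]
}}

```text
t: 24.02
position: [498.2, -279.5, 145.6]
ee_rot: [0.998, 0.058, 0.005, 0.005]
wrist_force: [0.5, -0.8, -0.1]
opening: 0.418
grip_force: 0.0
```

```bash
python3 -c "
from h import *
p,d,W=cloud('wrist');z=W[...,2]
m=(d>0)&(z>55)&(z<80)&(W[...,0]>490)&(W[...,0]<620)&(W[...,1]<-225)&(W[...,1]>-325);q=W[m]
print(len(q),np.polyfit(q[:,0]-550,q[:,2],1),q.min(0),q.max(0))
a=(615.6,103.6)
go((560,-60,150,6.8,0),(560,-60,150,13.6,0),G(*a,150,13.6,0),G(*a,67,13.6,0))
"
```

```text
15095 [1.09883741e-03 6.81151814e+01] [ 490.01381383 -324.99084351   65.04121378] [ 619.98090685 -225.00233738   71.33464789]
t 24.07 p [ 496.7 -278.4  142.6] F [-0.17 -0.19  0.21] open 0.507 grip 0.0
travel [ 0.1102 -0.262  -0.0103] rows>= 5.0 dr [ 0.004  -0.0039 -0.0019] rows>= 1.0
travel [0. 0. 0.] rows>= 0.0 dr [ 0.      0.     -0.0756] rows>= 1.0
travel [ 0.1156 -0.1824  0.0712] rows>= 4.0 dr [0. 0. 0.] rows>= 0.0
travel [0.     0.     0.1038] rows>= 2.0 dr [0. 0. 0.] rows>= 0.0
```

The lid is shut: its top is flat at z 68.1 with a slope of 0.001. On to die A with a vertical grasp.

Request:
{"op": "move_arm", "data": {
  "travel": [
    [0.0184,-0.0437,-0.0017],
    [0.0184,-0.0437,-0.0017],
    [0.0184,-0.0437,-0.0017],
    [0.0184,-0.0437,-0.0017],
    [0.0184,-0.0437,-0.0017],
    [0.0184,-0.0437,-0.0017],
    [0,0,0]
  ],
  "dr": [
    [0,0,0],
    [0,0,0],
    [0,0,0],
    [0,0,0],
    [0,0,0],
    [0,0,0],
    [0.004,-0.004,-0.0775]
  ],
  "fingers": [0,0,0,0,0,0,0]
}}

```text
t: 24.95
position: [557.9, -56.2, 145.4]
ee_rot: [0.993, 0.122, -0.004, -0.002]
wrist_force: [0.1, 0.5, 0.3]
opening: 1.0
grip_force: 0.0
```

Request:
{"op": "move_arm", "data": {
  "travel": [
    [0.0289,-0.0456,0.013],
    [0.0289,-0.0456,0.013],
    [0.0289,-0.0456,0.013],
    [0.0289,-0.0456,0.013],
    [0,0,0],
    [0,0,0]
  ],
  "dr": [
    [0,0,0],
    [0,0,0],
    [0,0,0],
    [0,0,0],
    [0,0,0],
    [0,0,0]
  ],
  "fingers": [0,0,0,0,0,0]
}}

```text
t: 25.7
position: [613.1, 104.3, 104.7]
ee_rot: [0.993, 0.118, -0.004, -0.001]
wrist_force: [-0.5, -0.9, -0.2]
opening: 0.999
grip_force: 0.0
```

```bash
python3 -c "
from h import *
p,d,W=cloud('wrist');z=W[...,2];ok=(d>0)&(abs(W[...,0]-615)<60)&(abs(W[...,1]-103)<50)
rect(W,ok&(z>39)&(z<50));rect(W,ok&(z>68)&(z<80))
go(G(615.6,103.6,68,13.6,0))
"
```

```text
px [257. 180.] n 2161 c [615.9 104.3] size [69.7 50.2] ang 14.0 z 44.9
px [257. 194.] n 1929 c [616.3 104.6] size [56.8 23.6] ang 14.1 z 74.7
t 25.75 p [613.4 103.9 105.4] F [ 0.32 -0.56 -0.56] open 1.005 grip 0.0
travel [0.0033 0.0014 0.1179] rows>= 2.0 dr [-0.0021  0.0036 -0.0004] rows>= 1.0
```

Request:
{"op": "move_arm", "data": {
  "travel": [
    [0.0033,0.0005,0.04],
    [0,0,0.04],
    [0,0,0.037],
    [0,0,0],
    [0,0,0],
    [0,0,0],
    [0,0,0],
    [0,0,0],
    [0,0,0],
    [0,0,0]
  ],
  "dr": [
    [-0.002,0.0036,-0.003],
    [0,0,0],
    [0,0,0],
    [0,0,0],
    [0,0,0],
    [0,0,0],
    [0,0,0],
    [0,0,0],
    [0,0,0],
    [0,0,0]
  ],
  "fingers": [0,0,0,0,1,1,1,1,1,1],
  "force": 60
}}

```text
t: 27.0
position: [617.5, 105.5, 14.1]
ee_rot: [0.993, 0.121, 0.002, -0.0]
wrist_force: [-1.5, 2.4, 6.7]
opening: 0.267
grip_force: 60.7
```

Request:
{"op": "move_arm", "data": {
  "travel": [
    [0,0,-0.02],
    [0,0,-0.02],
    [0,0,-0.01],
    [0,0,0]
  ],
  "dr": [
    [0,0,0],
    [0,0,0],
    [0,0,0],
    [0,0,0]
  ],
  "fingers": [1,1,1,1]
}}

```text
t: 27.5
position: [617.2, 104.9, 53.7]
ee_rot: [0.993, 0.121, 0.002, -0.0]
wrist_force: [-0.3, -0.9, -6.8]
opening: 0.265
grip_force: 59.9
```

```bash
python3 -c "
from h import *
p,d,W=cloud('top');z=W[...,2];rect(W,(d>0)&(z>31)&(z<40)&(abs(W[...,0]-597)<60)&(abs(W[...,1]-270)<60))
p,d,W=cloud('wrist');z=W[...,2];rect(W,(d>0)&(z>31)&(z<40)&(abs(W[...,0]-597)<60)&(abs(W[...,1]-270)<60))
go((598,270.3,51,13.6,0))
"
```

```text
px [175. 196.] n 896 c [597.5 269.9] size [80.6 82.4] ang 87.5 z 34.4
px [ 49. 175.] n 9912 c [598.3 268.4] size [82.6 82.6] ang 87.6 z 34.6
t 27.6 p [616.2 104.9  52.3] F [-0.04  0.46 -7.54] open 0.272 grip 59.9
travel [ 0.0275 -0.2062  0.0017] rows>= 4.0 dr [-0.0002 -0.0005  0.0029] rows>= 1.0
```

Request:
{"op": "move_arm", "data": {
  "travel": [
    [0.0055,-0.0412,0],
    [0.0055,-0.0412,0],
    [0.0055,-0.0412,0],
    [0.0055,-0.0412,0],
    [0.0055,-0.0412,0],
    [0,0,0],
    [0,0,0.02],
    [0,0,0.014],
    [0,0,0]
  ],
  "dr": [
    [0,0,0],
    [0,0,0],
    [0,0,0],
    [0,0,0],
    [0,0,0],
    [0,0,0],
    [0,0,0],
    [0,0,0],
    [0,0,0]
  ],
  "fingers": [1,1,1,1,1,1,1,1,1]
}}

```text
t: 28.72
position: [596.6, 268.8, 22.6]
ee_rot: [0.993, 0.12, -0.002, 0.0]
wrist_force: [-0.1, -0.5, -6.7]
opening: 0.266
grip_force: 60.7
```

```bash
python3 -c "
from h import *
go((598,269.5,18,13.6,0))
p,d,W=cloud('wrist');z=W[...,2];rect(W,(d>0)&(z>48)&(z<60)&(abs(W[...,0]-597)<60)&(abs(W[...,1]-270)<50))
"
```

```text
t 28.73 p [596.6 268.8  22.6] F [-0.14 -0.46 -6.66] open 0.266 grip 60.7
travel [ 0.0019 -0.0005  0.0057] rows>= 1.0 dr [0.0002 0.0023 0.0022] rows>= 1.0
px [257. 195.] n 2605 c [614.2 271.8] size [31.2 50.4] ang 13.6 z 53.2
```

Request:
{"op": "move_arm", "data": {
  "travel": [
    [0.001,0,0.0028],
    [0,0,0.0014],
    [0,0,0]
  ],
  "dr": [
    [0,0,0],
    [0,0,0],
    [0,0,0]
  ],
  "fingers": [1,1,1]
}}

```text
t: 29.15
position: [599.5, 270.5, 22.5]
ee_rot: [0.993, 0.121, 0.001, -0.0]
wrist_force: [-0.2, -0.1, -7.2]
opening: 0.267
grip_force: 60.7
```

Request:
{"op": "move_arm", "data": {
  "travel": [
    [0,0,0.002],
    [0,0,0.001],
    [0,0,0]
  ],
  "dr": [
    [0,0,0],
    [0,0,0],
    [0,0,0]
  ],
  "fingers": [1,1,1]
}}

```text
t: 29.52
position: [599.2, 270.4, 19.6]
ee_rot: [0.993, 0.121, 0.001, -0.0]
wrist_force: [-0.9, 0.5, -6.8]
opening: 0.27
grip_force: 60.7
```

Request:
{"op": "move_arm", "data": {
  "travel": [
    [0,0,0.0012],
    [0,0,0.0008],
    [0,0,0]
  ],
  "dr": [
    [0,0,0],
    [0,0,0],
    [0,0,0]
  ],
  "fingers": [1,1,1]
}}

```text
t: 29.9
position: [599.4, 270.6, 19.2]
ee_rot: [0.993, 0.121, 0.001, -0.0]
wrist_force: [-4.2, -0.9, 0.4]
opening: 0.27
grip_force: 61.7
```

Supported, since the weight is now off the wrist. Releasing and retreating.

Request:
{"op": "move_arm", "data": {
  "travel": [
    [0,0,0],
    [0,0,0],
    [0,0,0],
    [0,0,0],
    [0,0,-0.03],
    [0,0,-0.06],
    [0,0,-0.06],
    [-0.05,0,0],
    [-0.05,0,0],
    [0,0,0]
  ],
  "dr": [
    [0,0,0],
    [0,0,0],
    [0,0,0],
    [0,0,0],
    [0,0,0],
    [0,0,0],
    [0,0,0],
    [0,0,0],
    [0,0,0],
    [0,0,0]
  ],
  "fingers": [0.3,0.3,0.3,0.3,0.3,0.3,0.3,0.3,0.3,0.3]
}}

```text
t: 31.15
position: [519.2, 250.8, 137.4]
ee_rot: [0.993, 0.121, 0.0, -0.0]
wrist_force: [-0.0, 0.3, -0.4]
opening: 0.701
grip_force: 0.0
```

```bash
python3 -c "
from h import *
go()
p,d,W=cloud('wrist');z=W[...,2];ok=(d>0)&(abs(W[...,0]-597)<60)&(abs(W[...,1]-270)<60)
rect(W,ok&(z>46)&(z<56));rect(W,ok&(z>75)&(z<86));rect(W,ok&(z>31)&(z<38))
p,d,W=cloud('top');z=W[...,2]
m=(d>0)&(z>55)&(z<80)&(W[...,0]>485)&(W[...,0]<625)&(W[...,1]<-230)&(W[...,1]>-320);q=W[m];print(np.polyfit(q[:,0]-550,q[:,2],1))
v,u=np.mgrid[:384,:512]
rect(W,(u>205)&(u<235)&(v>120)&(v<150)&(z>25)&(z<60));rect(W,(u>115)&(u<142)&(v>190)&(v<230)&(z>10)&(z<30))
"
```

```text
t 31.15 p [519.2 250.8 137.4] F [-0.01  0.26 -0.42] open 0.701 grip 0.0
px [257.  99.] n 2091 c [597.6 268.9] size [70.3 50.7] ang 13.8 z 50.1
px [258.  97.] n 1984 c [597.3 268.7] size [57.9 24.1] ang 14.3 z 79.8
px [228.  91.] n 1460 c [598.8 287.6] size [45.4 82.8] ang 87.0 z 34.4
px [288. 106.] n 1444 c [597.3 250.6] size [46.2 81.6] ang 87.0 z 34.4
[2.95922637e-03 6.78388400e+01]
px [219. 134.] n 251 c [765.4 160.6] size [46.1 44.7] ang 1.7 z 41.0
```

```bash
python3 -c "
from cell import *
print(hand_in())"
```

```text
the job is handed in; nothing more can be done
None
```

The job is handed in (no verdict came back): the smooth die, right at the start (about 2.7 N drag), is upright in the shut case, and the rough one, left at the start (about 10 N), stands about 1 mm off the middle of the bench block, released after about 31 s. My last check did not pick up the wax block, but nothing worked near it.

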